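# Find the full tea tin by its weight

## Task

One of the three identical closed tea tins is full and the other two are nearly empty: lift them to feel which is the heaviest, and set the two light ones upright, fully down, one in each well of the wooden holder, never letting go of a tin in the air. Finish while holding the heavy tin up by its knob, upright and still, clear of everything, with its underside at least 15 cm above the worktop; do not put it down or let it go. Do not tip any tin over, and leave the other things on the hob and worktop where they are.

Things in the scene. Friction and masses are not known exactly. Their poses are not given: they have to be found in the camera images.
- tin_a: one of three identical white round tea tins, 67 mm wide; wooden lid (fixed shut) with its top at 83 mm, round wooden knob 20 mm wide from 83 to 100 mm: lift it by the knob from above. Origin: centre of underside, z up. Starts upright on the worktop, z = 0. One of the three, any of them, is full and weighs 0.43 to 0.57 kg in all; the other two 0.14 to 0.18 kg. Contents may shift a few mm
- tin_b: one of three identical white round tea tins, 67 mm wide; wooden lid (fixed shut) with its top at 83 mm, round wooden knob 20 mm wide from 83 to 100 mm: lift it by the knob from above. Origin: centre of underside, z up. Starts upright on the worktop, z = 0. One of the three, any of them, is full and weighs 0.43 to 0.57 kg in all; the other two 0.14 to 0.18 kg. Contents may shift a few mm
- tin_c: one of three identical white round tea tins, 67 mm wide; wooden lid (fixed shut) with its top at 83 mm, round wooden knob 20 mm wide from 83 to 100 mm: lift it by the knob from above. Origin: centre of underside, z up. Starts upright on the worktop, z = 0. One of the three, any of them, is full and weighs 0.43 to 0.57 kg in all; the other two 0.14 to 0.18 kg. Contents may shift a few mm
- holder: fixed pale wooden tin holder, block 206 (x) x 110 (y) x 40 mm high, lying on the worktop behind the tins, its long side roughly across the robot, with two round wells side by side along its own x; origin: centre of underside. A microwave oven hangs left of it over the hob: y > 0, x > 0.60, z > 0.38; keep the arm clear of it
- holder_hole0 (a point): centre of the mouth of the first well, at z = 40 mm: 75 mm wide, 30 mm deep (floor at z = 10 mm), 49 mm from the holder's centre towards its -x
- holder_hole1 (a point): the same for the second well, 49 mm towards the holder's +x
- spice_jar: spice jar with red cap, 45 mm wide, 106 mm high; bystander, loose, leave it where it is; origin: centre of underside
- timer: white kitchen timer, 64 mm wide, 54 mm high; bystander, loose, leave it where it is; origin: centre of underside
- honey_jar: glass jar with red lid, 61 mm wide, 86 mm high; bystander, loose, leave it where it is; origin: centre of underside
- pepper_mill: wooden pepper mill, 58 mm wide, 170 mm high; bystander, loose, leave it where it is; origin: centre of underside
- teaspoon: steel teaspoon lying flat, 137 x 28 x 13 mm; bystander, loose, leave it where it is; origin: centre of underside
Not all that is in view belongs to the job. What is shaped like the tin_c but green or pink is not meant.

How it is judged:
By the outcome, as a careful person would: the job done as asked, in the order asked, and still so for the second after the job is handed in, while the arm keeps its last pose, push and grip.
It also fails if it takes over 64 s, if anything falls off the work surface, if the arm or the gripper's body presses on something with over 40 N, if the wrist force passes 120 N, or if a joint passes its speed limit or range.

## Robot

A 7-joint arm with a two-finger parallel gripper is mounted at the origin on a cart in front of the work surface, level with it; the furniture and walls round the work are solid. World frame = base frame: x ahead of the robot, y to its left, z up, the work surface at z = 0. Lengths are in m, angles in rad, forces in N, time in s.
With the tool pointing down it reaches from about 0.4 to 0.85 m from the base axis. Payload 10.4 kg.
Tool frame: the origin (TCP) lies midway between the tips of the shut fingers; the grasp point (between the pads) lies env.hold_point_z behind it (env.hold_point_z is the distance from the TCP to the grasp point, in m); z points along the fingers, y is the line along which they close (so a half turn about z gives the same grasp; the last joint's range is limited). The gripper opens to 85 mm and grips with 20 to 120 N. Pads are 22 mm wide; open, the fingers measure 114 mm over their backs; the gripper's body (76 mm by 85 mm) begins 54 mm behind the grasp point. The pads swing forward as they close: fully open they stand 13 mm farther back than shut.
Start: joints at [-1.192, 0.332, -0.065, 1.46, 0.022, 1.35, -0.088], TCP at [0.244, 0.575, 0.231] pointing down, gripper open.
Joint ranges: [-2.6, 2.6], [-0.5, 2.12], [-1.47, 1.34], [0.16, 2.42], [-1.27, 4.41], [0.06, 2.06], [-2.6, 2.6]. Speed limits (rad/s): [2.22, 2.22, 2.79, 2.79, 3.14, 3.14, 3.14].

## Interface

Orientations are given as a rotation vector (axis times angle).
In Python, from workcell import env gives the robot as it stands.
- The arm moves only by the shell command python3 -m inch 'ROWS'. ROWS is JSON, a list of rows, each an object with "travel": the shift along the world's x, y, z in cm, a list of three; "dr": the turn, a rotation vector about the world's x, y, z in degrees, a list of three; "gripper": the finger opening in cm, from 0 to 8.54. A call has 1 to 5 rows; each row is the pose to reach, as a shift and turn from the pose commanded when the call began; what a row does not reach only later rows make up. A row lasts 1/8 s, in which the tool goes at most 62.5 mm and 10.7 degrees, less where a joint would pass 70% of its speed; a pose out of reach is approached as far as the arm can. A call with a gripper value outside its range is refused whole. The fingers move at their own pace and stop on an object; the grip force is fixed at half the most. Time passes only in rows, so rows that repeat a pose let the fingers close. It gives the time, the measured TCP pose, the force, the opening and the grip force at its end, in the units of the state.
- env.get_state(): the state, without advancing time (a new reading comes with each control period).
- env.snapshot(name): name is "scene" or "top" or "wrist"; returns (picture, depth): 480x640x3 uint8, red, green, blue; 480x640 float32, m along the optical axis (not along the pixel's ray), 0 where there is no reading.
- env.camera_model(name): a dict with "K" (3x3 intrinsics, pixels), "cam_to_world" (4x4, takes a point from camera to world coordinates). Camera axes: x right, y down, z forward; pixel columns grow to the right and rows downward; lengths in m; the calibration is good to about 2 mm. A picture is of the moment at which its call begins: read the wrist's pose just before it. camera_model takes no time and is no camera call; for the wrist camera it gives the pose at the moment of the call.
- env.finish_job(): hands the job in; it is judged then, once.
The state is a dict: "time_s": time; "joints": joint angles; "qd": joint speeds; "effort": joint torques, N m; "position": TCP position; "orientation": TCP orientation; "force": force on the tool from outside, world axes, zero at the start; "wrist_torque": the same for the moment, N m; "finger_gap": finger opening in m; "finger_force": force on a finger pad.
Only numpy, scipy, OpenCV 4.12 (cv2) and the standard library are available. Lean on these libraries where they do the work, as an engineer would, in place of code of your own. Each camera call takes 0.05 s, during which the arm holds its last target. There are 200 camera calls.

## Working session

There is one attempt and no reset: what is moved stays moved. The work goes in short steps, Python scripts to look and compute and a shell command to move; the robot and the scene stay as the last step left them, time stands still between calls to the robot, and variables do not carry over. Pictures are saved under pics/ and viewed, at most 10 in all, crops included, and the job is handed in when it is done.

```bash
ls; mkdir -p pics
python3 - <<'E'
from workcell import env
import cv2,numpy as np
s=env.get_state();print(s,env.hold_point_z)
for n in("scene","top"):
    p,d=env.snapshot(n);cv2.imwrite(f"pics/{n}0.png",p[...,::-1]);np.save(f"pics/{n}0.npy",d)
    np.save(f"pics/{n}0rgb.npy",p)
    m=env.camera_model(n);print(n,np.round(m["K"],1).tolist(),np.round(m["cam_to_world"],3).tolist())
E
```

```text
pics
{'time_s': 0.0, 'joints': array([-1.19163135,  0.33285773, -0.0647069 ,  1.46095815,  0.02160078,
        1.34988997, -0.08850978]), 'qd': array([ 9.29390321e-04,  2.72943851e-04,  2.04296655e-03,  1.34763280e-03,
        1.67016159e-03, -1.74776028e-03, -7.50091120e-05]), 'effort': array([ 2.51301790e-04, -6.25436783e+01,  4.93691757e-02, -3.91613102e+01,
        1.62693264e-02,  9.67434811e-03,  3.71010503e-05]), 'position': array([0.2442552 , 0.57488234, 0.23051674]), 'orientation': array([-6.26783100e-01, -3.07820847e+00,  2.19992077e-03]), 'force': array([ 0.35857129, -0.85027861, -0.26776297]), 'wrist_torque': array([-0.02827143, -0.02188877, -0.00041783]), 'finger_force': 0.0, 'finger_gap': 0.08576876004352098} 0.0187
scene [[552.4, 0.0, 313.6], [0.0, 552.4, 242.4], [0.0, 0.0, 1.0]] [[0.634, -0.534, 0.559, -0.1], [-0.774, -0.444, 0.452, -0.56], [0.006, -0.72, -0.694, 0.964], [0.0, 0.0, 0.0, 1.0]]
top [[476.5, 0.0, 319.4], [0.0, 476.5, 230.6], [0.0, 0.0, 1.0]] [[0.003, -0.997, 0.076, 0.5], [-1.0, -0.004, -0.014, 0.036], [0.014, -0.076, -0.997, 1.322], [0.0, 0.0, 0.0, 1.0]]
```

View pics/scene0.png

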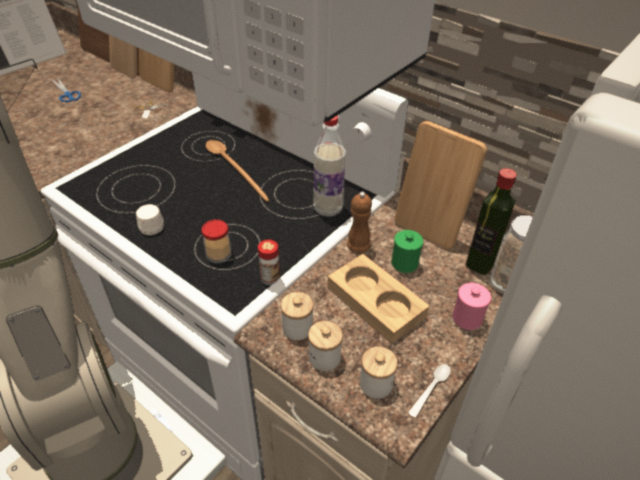

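View pics/top0.png

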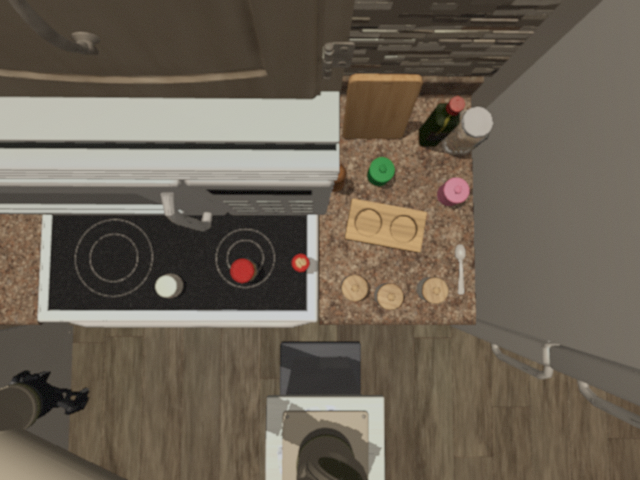

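The scene picture shows the three white tins with wooden lids at about (297,315), (325,346) and (378,372), the holder at (378,297), and the green (407,252) and pink (472,306) lookalikes. In the top picture the white tins are at (354,288), (390,296) and (434,291), the holder at (387,226), green at (381,171) and pink at (455,192). Only the three white, wooden-lidded tins fit the description. I'll measure them and check them in a crop.

```bash
cat > h.py <<'E'
import numpy as np,cv2
from workcell import env
def ray(m,u,v,z):
    T=np.array(m["cam_to_world"]);d=T[:3,:3]@np.linalg.inv(m["K"])@np.array([u,v,1.])
    return T[:3,3]+d*(z-T[2,3])/d[2]
def cloud(m,D):
    v,u=np.indices(D.shape);K=np.array(m["K"]);T=np.array(m["cam_to_world"])
    P=np.stack([(u-K[0,2])/K[0,0]*D,(v-K[1,2])/K[1,1]*D,D],-1)
    return P@T[:3,:3].T+T[:3,3]
E
python3 - <<'E'
from h import *
rng={"top":((320,150,480,320),[(354,288),(390,296),(434,291)]),"scene":((230,220,480,420),[(297,303),(325,334),(379,360)])}
for n,(box,tins) in rng.items():
    m=env.camera_model(n);rgb=np.load(f"pics/{n}0rgb.npy");D=np.load(f"pics/{n}0.npy");W=cloud(m,D)
    hsv=cv2.cvtColor(rgb,cv2.COLOR_RGB2HSV)
    for (u,v) in tins:
        ok=np.zeros(D.shape,bool);ok[v-30:v+30,u-25:u+25]=1
        lid=ok&(D>0)&(W[...,2]>.077)&(W[...,2]<.089); kn=ok&(D>0)&(W[...,2]>.094)&(W[...,2]<.108)
        c=lambda M:(cv2.minEnclosingCircle(np.argwhere(M)[:,::-1].astype(np.float32)))
        (cu,cv_),r=c(lid)
        print(n,(u,v),"lid n",lid.sum(),"px",round(cu,1),round(cv_,1),round(r,1),"ray.083",ray(m,cu,cv_,.083).round(4),"med",np.median(W[lid],0).round(4),"knob",kn.sum(),W[kn].mean(0).round(4) if kn.any() else None)
    x0,y0,x1,y1=box
    w=(hsv[...,0]>10)&(hsv[...,0]<28)&(hsv[...,1]>70)&(hsv[...,2]>90)&(np.abs(W[...,2]-.04)<.01)
    M=np.zeros(D.shape,np.uint8);M[y0:y1,x0:x1]=w[y0:y1,x0:x1]*255
    M=cv2.morphologyEx(M,cv2.MORPH_OPEN,np.ones((3,3)))
    cs,h=cv2.findContours(M,cv2.RETR_CCOMP,cv2.CHAIN_APPROX_NONE)
    i=max(range(len(cs)),key=lambda k:cv2.contourArea(cs[k]) if h[0][k][3]<0 else 0)
    q=np.array([ray(m,*p[0],.04)[:2] for p in cs[i]],np.float32)
    R=cv2.minAreaRect(q*1000);print(n,"holder rect mm",R)
    for k in range(len(cs)):
        if h[0][k][3]==i and cv2.contourArea(cs[k])>100:
            q=np.array([ray(m,*p[0],.04)[:2] for p in cs[k]],np.float32)*1000
            print(" hole",cv2.fitEllipse(q),cv2.minEnclosingCircle(q))
    x,y=(340,140) if n=="top" else (270,220)
    cr=cv2.resize(rgb[y:y+190,x:x+230],(0,0),fx=1.7,fy=1.7,interpolation=cv2.INTER_CUBIC)
    cr2=cr if n=="top" else np.hstack([cr2,cr]) if 0 else cr
    cv2.imwrite(f"pics/crop_{n}.png",cr[...,::-1])
a=cv2.imread("pics/crop_top.png");b=cv2.imread("pics/crop_scene.png");cv2.imwrite("pics/crop.png",np.hstack([a,b])[:,:800])
E
```

```text
top (354, 288) lid n 475 px 360.8 290.9 20.0 ray.083 [ 0.439  -0.0893  0.083 ] med [ 0.4464 -0.0739  0.0813] knob 33 [ 0.4476 -0.073   0.0971]
top (390, 296) lid n 495 px 383.0 292.5 20.8 ray.083 [ 0.4349 -0.1469  0.083 ] med [ 0.4284 -0.1625  0.0812] knob 33 [ 0.4264 -0.1642  0.0971]
top (434, 291) lid n 450 px 434.9 290.0 13.1 ray.083 [ 0.4418 -0.2819  0.083 ] med [ 0.4417 -0.28    0.0813] knob 37 [ 0.4421 -0.2825  0.0972]
top holder rect mm ((614.4342041015625, -161.81240844726562), (206.52886962890625, 110.97756958007812), 79.76358032226562)
 hole ((605.9046020507812, -209.41981506347656), (75.89424896240234, 76.29496002197266), 101.80718994140625) ((606.359375, -210.12298583984375), 39.846336364746094)
 hole ((623.4676513671875, -113.20613098144531), (75.2853012084961, 78.00955200195312), 109.3069839477539) ((626.2469482421875, -112.56450653076172), 42.63214111328125)
scene (297, 303) lid n 709 px 301.2 315.2 25.2 ray.083 [ 0.4293 -0.1014  0.083 ] med [ 0.4378 -0.0828  0.0823] knob 55 [ 0.4441 -0.0793  0.0968]
scene (325, 334) lid n 834 px 318.1 325.1 27.7 ray.083 [ 0.4317 -0.1431  0.083 ] med [ 0.425  -0.1638  0.082 ] knob 57 [ 0.4237 -0.1675  0.0972]
scene (379, 360) lid n 797 px 379.0 362.0 18.0 ray.083 [ 0.4374 -0.2857  0.083 ] med [ 0.4355 -0.2871  0.082 ] knob 67 [ 0.4398 -0.2839  0.0968]
scene holder rect mm ((611.2051391601562, -164.2013397216797), (210.98265075683594, 116.87843322753906), 79.71420288085938)
 hole ((601.5242309570312, -212.4019317626953), (71.52958679199219, 74.60389709472656), 41.595428466796875) ((600.0040893554688, -212.35577392578125), 39.82624053955078)
 hole ((618.8846435546875, -117.06127166748047), (69.15591430664062, 74.28321075439453), 26.97515296936035) ((618.0106201171875, -117.64273071289062), 38.449886322021484)
```

View pics/crop.png

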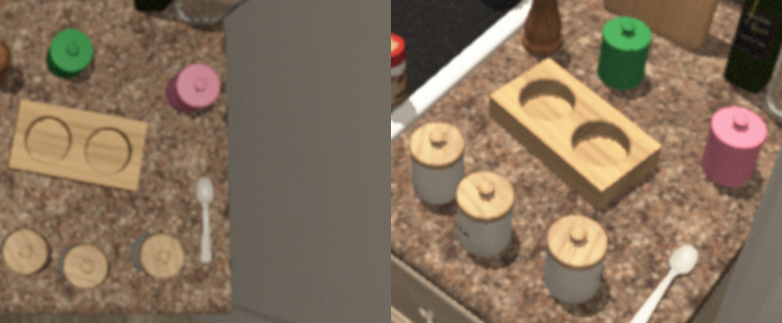

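The crop confirms three white tins with wooden lids, at crop pixels (25,252), (85,267) and (161,256). The green and pink ones are coloured all over and have no wooden lid. The holder has two empty wells. The measured sizes agree: holder 206.5×111 mm, wells 76 mm, lids at z≈81 mm and knobs at z≈97 mm. I'll swing over and refine with the wrist camera.

```bash
python3 -m inch '[{"travel":[2,-4,1.4],"dr":[0,0,-4.4],"gripper":5},{"travel":[4,-9,3],"dr":[0,0,-8.8],"gripper":5},{"travel":[6,-14,4.5],"dr":[0,0,-13.2],"gripper":5},{"travel":[8,-19,6],"dr":[0,0,-17.6],"gripper":5},{"travel":[10,-24,7],"dr":[0,0,-22],"gripper":5}]'
python3 -m inch '[{"travel":[1.4,-5,0],"dr":[0,0,-4.6],"gripper":5},{"travel":[2.8,-10,0],"dr":[0,0,-9.2],"gripper":5},{"travel":[4.2,-15,0],"dr":[0,0,-13.8],"gripper":5},{"travel":[5.6,-20,0],"dr":[0,0,-18.4],"gripper":5},{"travel":[7,-25,0],"dr":[0,0,-23],"gripper":5}]'
python3 -m inch '[{"travel":[0.5,-5,0],"dr":[0,0,-5],"gripper":5},{"travel":[1,-10,0],"dr":[0,0,-10],"gripper":5},{"travel":[1.5,-15,0],"dr":[0,0,-15],"gripper":5},{"travel":[2,-20,0],"dr":[0,0,-20],"gripper":5},{"travel":[2.5,-24.5,0],"dr":[0,0,-23],"gripper":5}]'
python3 -m inch '[{"travel":[2,0,0],"dr":[0,0,0],"gripper":5},{"travel":[2,0,0],"dr":[0,0,0],"gripper":5},{"travel":[2,0,0],"dr":[0,0,0],"gripper":5}]'
python3 - <<'E'
from h import *
from scipy.spatial.transform import Rotation as R
s=env.get_state();print(s["time_s"],s["position"],R.from_rotvec(s["orientation"]).as_matrix().round(3).tolist(),s["force"],s["joints"].round(2))
m=env.camera_model("wrist");p,D=env.snapshot("wrist");print(np.round(m["cam_to_world"],3).tolist())
cv2.imwrite("pics/w1.png",p[...,::-1]);W=cloud(m,D)
M=((D>0)&(W[...,2]>.091)&(W[...,2]<.106)).astype(np.uint8)
n,l,st,c=cv2.connectedComponentsWithStats(M)
for i in range(1,n):
    if st[i,4]>60: print("knob?",st[i].tolist(),c[i].round(),W[l==i].mean(0).round(4),ray(m,*c[i],.1).round(4))
E
```

```text
time_s: 0.72
position: [0.3449, 0.3335, 0.3018]
orientation: [-1.207, -2.901, -0.001]
force: [1.2, 0.8, 0.2]
finger_gap: 0.0504
finger_force: 0.0
time_s: 1.35
position: [0.4144, 0.0835, 0.3012]
orientation: [-1.761, -2.602, -0.0]
force: [0.7, -1.2, 0.1]
finger_gap: 0.0501
finger_force: 0.0
time_s: 1.98
position: [0.4391, -0.1616, 0.3013]
orientation: [2.244, 2.198, 0.001]
force: [0.4, 1.2, -0.4]
finger_gap: 0.0503
finger_force: 0.0
time_s: 2.35
position: [0.4589, -0.1593, 0.301]
orientation: [-2.24, -2.202, 0.001]
force: [-0.0, 0.3, -0.3]
finger_gap: 0.0502
finger_force: 0.0
2.35 [ 0.45890681 -0.15933619  0.30104387] [[0.017, 1.0, -0.001], [1.0, -0.017, -0.0], [-0.0, -0.001, -1.0]] [-0.00415716  0.25792665 -0.31152206] [-0.49 -0.05  0.72  1.73  0.03  1.45  0.2 ]
[[1.0, -0.015, -0.006, 0.461], [-0.016, -0.958, -0.286, -0.086], [-0.001, 0.286, -0.958, 0.442], [0.0, 0.0, 0.0, 1.0]]
knob? [303, 100, 24, 25, 456] [314. 112.] [ 0.4477 -0.0736  0.0952] [ 0.4479 -0.0737  0.1   ]
knob? [283, 210, 21, 22, 361] [293. 221.] [ 0.4261 -0.1654  0.0953] [ 0.4265 -0.1643  0.1   ]
knob? [305, 327, 20, 19, 288] [314. 336.] [ 0.4421 -0.2818  0.0951] [ 0.4424 -0.279   0.1   ]
knob? [563, 377, 20, 17, 225] [574. 384.] [ 0.705  -0.3406  0.095 ] [ 0.7014 -0.3369  0.1   ]
```

View pics/w1.png

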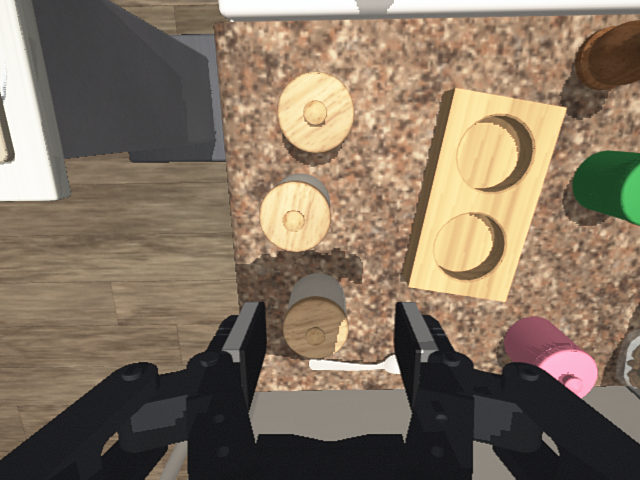

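The wrist view shows knobs at (314,112), (293,221) and (314,336) and the wells at (494,153) and (469,246). The wrist and top estimates agree within about 1 mm. I'll grasp the leftmost tin, at (0.4476, −0.0734).

```bash
python3 -m inch '[{"travel":[-0.6,4,-3],"dr":[0,0,0],"gripper":5},{"travel":[-1.2,8.7,-8],"dr":[0,0,0],"gripper":5},{"travel":[-1.2,8.7,-13.5],"dr":[0,0,0],"gripper":5},{"travel":[-1.2,8.7,-17.5],"dr":[0,0,0],"gripper":5},{"travel":[-1.2,8.7,-19],"dr":[0,0,0],"gripper":5}]'
python3 -m inch '[{"travel":[0,0,-1.2],"dr":[0,0,0],"gripper":5},{"travel":[0,0,-2.4],"dr":[0,0,0],"gripper":5},{"travel":[0,0,-2.4],"dr":[0,0,0],"gripper":5},{"travel":[0,0,-2.4],"dr":[0,0,0],"gripper":5}]'
python3 -m inch '[{"travel":[0,0,0],"dr":[0,0,0],"gripper":1},{"travel":[0,0,0],"dr":[0,0,0],"gripper":1},{"travel":[0,0,0],"dr":[0,0,0],"gripper":1},{"travel":[0,0,0],"dr":[0,0,0],"gripper":1},{"travel":[0,0,0],"dr":[0,0,0],"gripper":1}]'
```

```text
time_s: 3.02
position: [0.4459, -0.0724, 0.1098]
orientation: [-2.239, -2.201, 0.003]
force: [-0.2, -0.4, 0.6]
finger_gap: 0.0498
finger_force: 0.0
time_s: 3.52
position: [0.4479, -0.0728, 0.0879]
orientation: [2.241, 2.201, 0.001]
force: [-0.1, 0.8, -0.6]
finger_gap: 0.0499
finger_force: 0.0
time_s: 4.15
position: [0.4478, -0.0727, 0.088]
orientation: [2.241, 2.201, 0.001]
force: [-1.3, -0.1, 6.1]
finger_gap: 0.015
finger_force: 58.5
```

```bash
python3 -m inch '[{"travel":[0,0,0.5],"dr":[0,0,0],"gripper":1},{"travel":[0,0,1],"dr":[0,0,0],"gripper":1},{"travel":[0,0,2],"dr":[0,0,0],"gripper":1},{"travel":[0,0,2],"dr":[0,0,0],"gripper":1}]'
python3 - <<'E'
from h import *
s=env.get_state();print(s["force"],s["wrist_torque"],s["finger_gap"],s["position"])
p,D=env.snapshot("wrist");q,_=env.snapshot("scene")
cv2.imwrite("pics/w2.png",np.hstack([cv2.resize(p[200:,150:500],(437,350)),cv2.resize(q[250:400,230:380],(350,350))])[...,::-1])
E
```

```text
time_s: 4.65
position: [0.448, -0.0727, 0.1082]
orientation: [2.24, 2.201, 0.002]
force: [-0.0, -0.3, -2.2]
finger_gap: 0.0152
finger_force: 58.8
[-0.04741691 -0.29658496 -2.16450783] [ 0.00322137  0.01918625 -0.02035799] 0.015243543741494711 [ 0.44801675 -0.07271243  0.10824557]
```

View pics/w2.png

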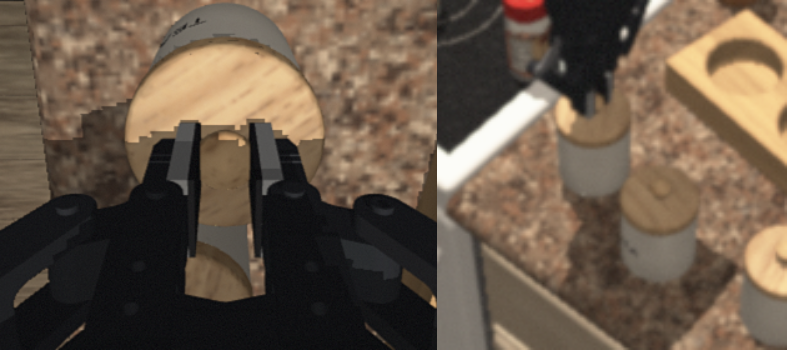

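The left half shows the knob held between the pads, and the right half shows the tin off the worktop. Force is about −2.2 N, so it is probably light. I'll raise it, average the force, and measure the wells again from the wrist camera.

```bash
python3 -m inch '[{"travel":[0,0,3],"dr":[0,0,0],"gripper":1},{"travel":[0,0,6],"dr":[0,0,0],"gripper":1},{"travel":[0,0,8],"dr":[0,0,0],"gripper":1},{"travel":[0,0,8],"dr":[0,0,0],"gripper":1},{"travel":[0,0,8],"dr":[0,0,0],"gripper":1}]'
cat > wells.py <<'E'
from h import *
def wells(n="wrist"):
    m=env.camera_model(n);p,D=env.snapshot(n);W=cloud(m,D);hsv=cv2.cvtColor(p,cv2.COLOR_RGB2HSV)
    box=(W[...,0]>.52)&(W[...,0]<.72)&(W[...,1]>-.29)&(W[...,1]<-.03)&(D>0)
    M=(box&(np.abs(W[...,2]-.04)<.006)).astype(np.uint8)*255
    cs,h=cv2.findContours(M,cv2.RETR_CCOMP,cv2.CHAIN_APPROX_NONE)
    i=max([k for k in range(len(cs)) if h[0][k][3]<0],key=lambda k:cv2.contourArea(cs[k]))
    f=lambda c:np.array([ray(m,*q[0],.04)[:2] for q in c],np.float32)*1000
    print(n,"rect",cv2.minAreaRect(f(cs[i])))
    for k in range(len(cs)):
        if h[0][k][3]==i and cv2.contourArea(cs[k])>300: print(" hole",cv2.fitEllipse(f(cs[k])))
E
python3 - <<'E'
from wells import *
F=[]
for _ in range(4): wells() if _==0 else env.snapshot("wrist"); F.append(env.get_state()["force"][2])
s=env.get_state();print(F,s["wrist_torque"],s["finger_gap"],s["position"],s["time_s"])
E
```

```text
time_s: 5.38
position: [0.4469, -0.0727, 0.1863]
orientation: [-2.24, -2.201, 0.001]
force: [-0.2, 0.2, -1.1]
finger_gap: 0.0146
finger_force: 58.9
wrist rect ((615.7775268554688, -148.45095825195312), (179.4354248046875, 112.21792602539062), 79.79924011230469)
 hole ((621.27099609375, -112.3338851928711), (72.18392181396484, 73.59521484375), 146.93594360351562)
[np.float64(-1.780969694718604), np.float64(-2.0415606561803807), np.float64(-1.4508751265789577), np.float64(-1.234479505893133)] [-0.03497686  0.04486832 -0.0026047 ] 0.015329553125015707 [ 0.44698199 -0.0727674   0.18654465] 5.575
```

The tin weighs about 1.6 N, so it is light. It goes in the left well, at about (0.6225, −0.113).

```bash
python3 -m inch '[{"travel":[3,-0.7,0],"dr":[0,0,0],"gripper":1},{"travel":[7,-1.6,0],"dr":[0,0,0],"gripper":1},{"travel":[11.5,-2.6,0],"dr":[0,0,0],"gripper":1},{"travel":[15.5,-3.5,0],"dr":[0,0,0],"gripper":1},{"travel":[17.5,-4,0],"dr":[0,0,0],"gripper":1}]'
python3 -m inch '[{"travel":[0,0,0],"dr":[0,0,0],"gripper":1},{"travel":[0,0,0],"dr":[0,0,0],"gripper":1},{"travel":[0,0,-2],"dr":[0,0,0],"gripper":1},{"travel":[0,0,-4],"dr":[0,0,0],"gripper":1},{"travel":[0,0,-5],"dr":[0,0,0],"gripper":1}]'
python3 -m inch '[{"travel":[0,0,0],"dr":[0,0,0],"gripper":1}]'
python3 - <<'E'
from h import *
for n in("top","scene"):
    m=env.camera_model(n);p,D=env.snapshot(n);W=cloud(m,D)
    np.save(f"pics/{n}3rgb.npy",p)
    if n=="scene": cv2.imwrite("pics/s3.png",cv2.resize(p[180:380,290:490],(600,600))[...,::-1])
print(env.get_state()["position"])
E
```

```text
time_s: 6.2
position: [0.6238, -0.1129, 0.1858]
orientation: [-2.24, -2.202, 0.003]
force: [-1.6, -0.0, -1.1]
finger_gap: 0.0148
finger_force: 59.0
time_s: 6.82
position: [0.6213, -0.1123, 0.1351]
orientation: [-2.239, -2.2, 0.002]
force: [0.4, -0.5, -1.2]
finger_gap: 0.0153
finger_force: 59.0
time_s: 6.95
position: [0.6217, -0.1126, 0.1362]
orientation: [-2.24, -2.201, 0.002]
force: [0.2, -0.0, -0.9]
finger_gap: 0.0151
finger_force: 59.0
[ 0.62261498 -0.11287917  0.13766304]
```

View pics/s3.png

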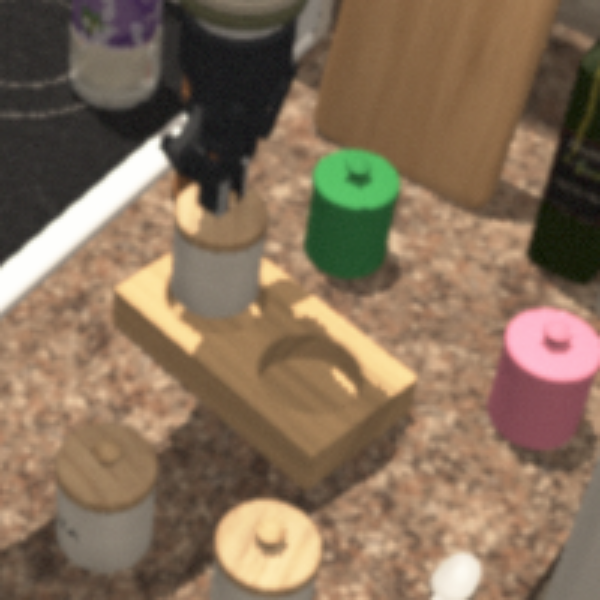

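The tin hangs upright, just above the left well (crop pixel (215,300)). I'll lower it in, watching the force.

```bash
python3 -m inch '[{"travel":[0,0,-0.8],"dr":[0,0,0],"gripper":1},{"travel":[0,0,-1.6],"dr":[0,0,0],"gripper":1},{"travel":[0,0,-2.2],"dr":[0,0,0],"gripper":1},{"travel":[0,0,-2.2],"dr":[0,0,0],"gripper":1}]'
python3 -m inch '[{"travel":[0,0,-0.8],"dr":[0,0,0],"gripper":1},{"travel":[0,0,-1.4],"dr":[0,0,0],"gripper":1},{"travel":[0,0,-1.7],"dr":[0,0,0],"gripper":1},{"travel":[0,0,-1.7],"dr":[0,0,0],"gripper":1}]'
```

```text
time_s: 7.55
position: [0.622, -0.1127, 0.1146]
orientation: [-2.241, -2.201, 0.001]
force: [-0.2, -0.4, -0.9]
finger_gap: 0.0151
finger_force: 59.0
time_s: 8.05
position: [0.6225, -0.1129, 0.0984]
orientation: [2.241, 2.201, 0.0]
force: [0.3, -0.1, -1.9]
finger_gap: 0.0148
finger_force: 59.0
```

```bash
python3 -m inch '[{"travel":[0,0,-0.1],"dr":[0,0,0],"gripper":1},{"travel":[0,0,-0.15],"dr":[0,0,0],"gripper":1},{"travel":[0,0,-0.15],"dr":[0,0,0],"gripper":1}]'
python3 -m inch '[{"travel":[0,0,-0.1],"dr":[0,0,0],"gripper":1},{"travel":[0,0,-0.1],"dr":[0,0,0],"gripper":1}]'
```

```text
time_s: 8.43
position: [0.6229, -0.113, 0.0981]
orientation: [2.241, 2.201, 0.002]
force: [-3.1, 0.0, 8.5]
finger_gap: 0.0153
finger_force: 59.9
time_s: 8.68
position: [0.6233, -0.1131, 0.0981]
orientation: [2.24, 2.2, 0.003]
force: [-6.5, 0.7, 17.2]
finger_gap: 0.0149
finger_force: 60.6
```

The tin touches the well floor at exactly the expected height (0.098). I'll ease off 2 mm of command, open, and rise straight up.

```bash
python3 -m inch '[{"travel":[0,0,0.15],"dr":[0,0,0],"gripper":1},{"travel":[0,0,0.15],"dr":[0,0,0],"gripper":4},{"travel":[0,0,0.15],"dr":[0,0,0],"gripper":5},{"travel":[0,0,0.15],"dr":[0,0,0],"gripper":5},{"travel":[0,0,0.15],"dr":[0,0,0],"gripper":5}]'
python3 -m inch '[{"travel":[0,0,1],"dr":[0,0,0],"gripper":5},{"travel":[0,0,3],"dr":[0,0,0],"gripper":5},{"travel":[0,0,8],"dr":[0,0,0],"gripper":5},{"travel":[0,0,12],"dr":[0,0,0],"gripper":5},{"travel":[0,0,12],"dr":[0,0,0],"gripper":5}]'
python3 - <<'E'
from h import *
m=env.camera_model("top");p,D=env.snapshot("top");W=cloud(m,D)
for z in(.083,.093):
  M=((np.abs(W[...,2]-z)<.006)&(W[...,0]>.4)&(W[...,0]<.66)&(W[...,1]<-.03)&(W[...,1]>-.32)&(D>0)).astype(np.uint8)
  n,l,st,c=cv2.connectedComponentsWithStats(M)
  for i in range(1,n):
    if st[i,4]>100: print(z,st[i].tolist(),W[l==i].mean(0).round(4),W[l==i][:,2].std())
s=env.get_state();print(s["position"],s["force"])
E
```

```text
time_s: 9.3
position: [0.6224, -0.1128, 0.0972]
orientation: [-2.241, -2.202, 0.0]
force: [0.3, -0.1, 0.6]
finger_gap: 0.0502
finger_force: 0.0
time_s: 9.93
position: [0.6242, -0.1136, 0.2225]
orientation: [2.238, 2.197, 0.008]
force: [0.3, -0.7, -0.3]
finger_gap: 0.0497
finger_force: 0.0
0.083 [422, 277, 26, 27, 457] [ 0.4412 -0.282   0.0815] 0.0024618083030316326
0.093 [357, 208, 11, 22, 104] [ 0.6278 -0.0907  0.0912] 0.0020938181238681973
[ 0.62327056 -0.11312854  0.22010961] [ 0.41696003 -0.46890048 -1.29507513]
```

The lid of the placed tin reads at the right height. Next is the middle tin.

```bash
python3 -m inch '[{"travel":[-4,-1,0],"dr":[0,0,0],"gripper":5},{"travel":[-9,-2.4,0],"dr":[0,0,0],"gripper":5},{"travel":[-14,-3.7,0],"dr":[0,0,0],"gripper":5},{"travel":[-18,-4.8,-2],"dr":[0,0,0],"gripper":5},{"travel":[-19.6,-5.2,-6],"dr":[0,0,0],"gripper":5}]'
python3 -m inch '[{"travel":[0,0,-2],"dr":[0,0,0],"gripper":5},{"travel":[0,0,-4],"dr":[0,0,0],"gripper":5},{"travel":[0,0,-5.5],"dr":[0,0,0],"gripper":5},{"travel":[0,0,-6.9],"dr":[0,0,0],"gripper":5},{"travel":[0,0,-6.9],"dr":[0,0,0],"gripper":5}]'
python3 -m inch '[{"travel":[0,0,0],"dr":[0,0,0],"gripper":5},{"travel":[0,0,0],"dr":[0,0,0],"gripper":1},{"travel":[0,0,0],"dr":[0,0,0],"gripper":1},{"travel":[0,0,0],"dr":[0,0,0],"gripper":1},{"travel":[0,0,0],"dr":[0,0,0],"gripper":1}]'
```

```text
time_s: 10.6
position: [0.4253, -0.1652, 0.1575]
orientation: [2.242, 2.2, 0.006]
force: [0.1, 0.3, -1.0]
finger_gap: 0.0501
finger_force: 0.0
time_s: 11.22
position: [0.4258, -0.1647, 0.0875]
orientation: [-2.24, -2.201, 0.002]
force: [-0.2, -0.2, 0.6]
finger_gap: 0.0503
finger_force: 0.0
time_s: 11.85
position: [0.4266, -0.1648, 0.0889]
orientation: [2.241, 2.201, 0.001]
force: [-2.5, -0.6, 7.5]
finger_gap: 0.0149
finger_force: 58.5
```

```bash
python3 -m inch '[{"travel":[0,0,0.5],"dr":[0,0,0],"gripper":1},{"travel":[0,0,2],"dr":[0,0,0],"gripper":1},{"travel":[0,0,5],"dr":[0,0,0],"gripper":1},{"travel":[0,0,8],"dr":[0,0,0],"gripper":1},{"travel":[0,0,10],"dr":[0,0,0],"gripper":1}]'
python3 -m inch '[{"travel":[0,0,0],"dr":[0,0,0],"gripper":1},{"travel":[0,0,0],"dr":[0,0,0],"gripper":1},{"travel":[0,0,0],"dr":[0,0,0],"gripper":1}]'
python3 - <<'E'
from wells import *
F=[]
for _ in range(4): wells() if _==0 else env.snapshot("wrist"); F.append(env.get_state()["force"][2].round(2))
s=env.get_state();print(F,s["wrist_torque"],s["finger_gap"],s["position"],s["time_s"])
E
```

```text
time_s: 12.48
position: [0.4266, -0.165, 0.1905]
orientation: [2.241, 2.2, 0.002]
force: [0.2, -1.4, -4.8]
finger_gap: 0.0147
finger_force: 58.9
time_s: 12.85
position: [0.4258, -0.1647, 0.1875]
orientation: [-2.241, -2.201, 0.002]
force: [0.7, -0.4, -4.8]
finger_gap: 0.0147
finger_force: 58.9
wrist rect ((613.0386352539062, -161.89947509765625), (205.06866455078125, 112.56036376953125), 79.82118225097656)
 hole ((603.777587890625, -208.80892944335938), (72.22987365722656, 73.5657958984375), 149.78036499023438)
[np.float64(-4.64), np.float64(-4.73), np.float64(-4.44), np.float64(-4.49)] [0.07925497 0.00663614 0.01035732] 0.015151994044573529 [ 0.42617634 -0.16476824  0.1879402 ] 13.05
```

The middle tin weighs about 4.6 N, so it is the heavy one. I'll set it back on its spot and fetch the third.

```bash
python3 -m inch '[{"travel":[0,0,-3],"dr":[0,0,0],"gripper":1},{"travel":[0,0,-6.5],"dr":[0,0,0],"gripper":1},{"travel":[0,0,-8.8],"dr":[0,0,0],"gripper":1},{"travel":[0,0,-9.7],"dr":[0,0,0],"gripper":1},{"travel":[0,0,-9.9],"dr":[0,0,0],"gripper":1}]'
python3 -m inch '[{"travel":[0,0,-0.1],"dr":[0,0,0],"gripper":1},{"travel":[0,0,-0.15],"dr":[0,0,0],"gripper":1},{"travel":[0,0,-0.15],"dr":[0,0,0],"gripper":1}]'
```

```text
time_s: 13.68
position: [0.4264, -0.1649, 0.0893]
orientation: [-2.241, -2.201, 0.001]
force: [-0.7, -1.0, -5.0]
finger_gap: 0.0149
finger_force: 59.5
time_s: 14.05
position: [0.4272, -0.165, 0.089]
orientation: [2.24, 2.201, 0.002]
force: [-2.5, 0.4, 6.3]
finger_gap: 0.015
finger_force: 60.4
```

```bash
python3 -m inch '[{"travel":[0,0,0.1],"dr":[0,0,0],"gripper":4},{"travel":[0,0,0.1],"dr":[0,0,0],"gripper":5},{"travel":[0,0,0.1],"dr":[0,0,0],"gripper":5},{"travel":[0,0,0.1],"dr":[0,0,0],"gripper":5}]'
python3 -m inch '[{"travel":[0,0,1],"dr":[0,0,0],"gripper":5},{"travel":[0,0,3],"dr":[0,0,0],"gripper":5},{"travel":[0,0,7],"dr":[0,0,0],"gripper":5},{"travel":[0,0,7],"dr":[0,0,0],"gripper":5}]'
python3 - <<'E'
from h import *
m=env.camera_model("top");W=cloud(m,np.load("pics/top0.npy"))
for z in(.1,.3,.5,.7,.9):
    q=W[(W[...,2]>z)&(W[...,2]<z+.2)&(W[...,1]<-.3)&(W[...,0]>.25)&(W[...,0]<.7)]
    print(z,len(q),np.percentile(q[:,1],[50,99,100]).round(3) if len(q) else "",q[:,0].min() if len(q) else "")
s=env.get_state();print(s["position"],s["force"],s["joints"].round(2))
p,D=env.snapshot("top");W=cloud(m,D)
for x,y in((.4263,-.1647),(.442,-.2818)):
  k=(D>0)&(np.hypot(W[...,0]-x,W[...,1]-y)<.03)&(W[...,2]>.094)&(W[...,2]<.105);print(k.sum(),W[k].mean(0))
E
```

```text
time_s: 14.55
position: [0.4265, -0.1647, 0.0889]
orientation: [2.241, 2.202, 0.0]
force: [1.0, 0.5, -1.0]
finger_gap: 0.05
finger_force: 0.0
time_s: 15.05
position: [0.4281, -0.1653, 0.1618]
orientation: [2.239, 2.199, 0.006]
force: [-0.5, -1.1, 0.4]
finger_gap: 0.0502
finger_force: 0.0
0.1 6995 [-0.48  -0.477 -0.476] 0.2503091068230573
0.3 12602 [-0.479 -0.477 -0.475] 0.2501597291849156
0.5 7460 [-0.479 -0.477 -0.476] 0.281048485177131
0.7 0  
0.9 0  
[ 0.42813171 -0.16527626  0.16177597] [-0.51285673 -1.08527268  0.44604567] [-0.52 -0.02  0.8   2.01  0.02  1.14  0.25]
7 [ 0.42821351 -0.15918097  0.09606488]
0 [nan nan nan]<stdin>:9: RuntimeWarning: Mean of empty slice.
  ret = um.true_divide(
```

The fridge face is at y = −0.477, 19 cm from tin C, which is ample. On to tin C.

```bash
python3 -m inch '[{"travel":[0.6,-4.5,0],"dr":[0,0,0],"gripper":5},{"travel":[1.2,-9,0],"dr":[0,0,0],"gripper":5},{"travel":[1.5,-11.7,0],"dr":[0,0,0],"gripper":5},{"travel":[1.5,-11.7,-2],"dr":[0,0,0],"gripper":5},{"travel":[1.5,-11.7,-4],"dr":[0,0,0],"gripper":5}]'
python3 -m inch '[{"travel":[0,0,-1.5],"dr":[0,0,0],"gripper":5},{"travel":[0,0,-2.6],"dr":[0,0,0],"gripper":5},{"travel":[0,0,-3.05],"dr":[0,0,0],"gripper":5},{"travel":[0,0,-3.05],"dr":[0,0,0],"gripper":5}]'
python3 -m inch '[{"travel":[0,0,0],"dr":[0,0,0],"gripper":5},{"travel":[0,0,0],"dr":[0,0,0],"gripper":1},{"travel":[0,0,0],"dr":[0,0,0],"gripper":1},{"travel":[0,0,0],"dr":[0,0,0],"gripper":1},{"travel":[0,0,0],"dr":[0,0,0],"gripper":1}]'
```

```text
time_s: 15.72
position: [0.4408, -0.2821, 0.1175]
orientation: [-2.242, -2.2, 0.002]
force: [-0.4, 0.7, -0.4]
finger_gap: 0.05
finger_force: 0.0
time_s: 16.23
position: [0.4415, -0.2818, 0.0884]
orientation: [2.241, 2.202, -0.0]
force: [-0.4, 0.0, -0.7]
finger_gap: 0.0497
finger_force: 0.0
time_s: 16.85
position: [0.4418, -0.2818, 0.0889]
orientation: [2.241, 2.201, 0.001]
force: [-0.6, 1.1, 6.1]
finger_gap: 0.0149
finger_force: 58.5
```

```bash
python3 -m inch '[{"travel":[0,0,0.5],"dr":[0,0,0],"gripper":1},{"travel":[0,0,2],"dr":[0,0,0],"gripper":1},{"travel":[0,0,5],"dr":[0,0,0],"gripper":1},{"travel":[0,0,8],"dr":[0,0,0],"gripper":1},{"travel":[0,0,10],"dr":[0,0,0],"gripper":1}]'
python3 -m inch '[{"travel":[0,0,0],"dr":[0,0,0],"gripper":1},{"travel":[0,0,0],"dr":[0,0,0],"gripper":1},{"travel":[0,0,0],"dr":[0,0,0],"gripper":1}]'
python3 - <<'E'
from wells import *
F=[]
for _ in range(4): env.snapshot("wrist"); F.append(env.get_state()["force"][2].round(2))
s=env.get_state();print(F,s["wrist_torque"],s["finger_gap"],s["position"],s["time_s"])
E
```

```text
time_s: 17.48
position: [0.4416, -0.2822, 0.1905]
orientation: [2.241, 2.2, 0.002]
force: [1.2, 0.2, -1.6]
finger_gap: 0.0149
finger_force: 58.8
time_s: 17.85
position: [0.441, -0.2815, 0.1875]
orientation: [-2.24, -2.201, 0.001]
force: [-0.0, -0.1, -2.4]
finger_gap: 0.0153
finger_force: 58.8
[np.float64(-1.56), np.float64(-0.97), np.float64(-2.21), np.float64(-1.67)] [-0.00684314 -0.04093054  0.05787019] 0.01477927636904548 [ 0.4411731  -0.28174568  0.18793791] 18.05
```

Tin C weighs about 1.6 N, so it is light. It goes in the right well.

```bash
python3 -m inch '[{"travel":[3,1.3,0],"dr":[0,0,0],"gripper":1},{"travel":[7,3,0],"dr":[0,0,0],"gripper":1},{"travel":[11,4.8,0],"dr":[0,0,0],"gripper":1},{"travel":[14.5,6.4,0],"dr":[0,0,0],"gripper":1},{"travel":[16.4,7.2,0],"dr":[0,0,0],"gripper":1}]'
python3 -m inch '[{"travel":[0,0,0],"dr":[0,0,0],"gripper":1},{"travel":[0,0,0],"dr":[0,0,0],"gripper":1},{"travel":[0,0,-2],"dr":[0,0,0],"gripper":1},{"travel":[0,0,-4],"dr":[0,0,0],"gripper":1},{"travel":[0,0,-5],"dr":[0,0,0],"gripper":1}]'
python3 -m inch '[{"travel":[0,0,0],"dr":[0,0,0],"gripper":1},{"travel":[0,0,0],"dr":[0,0,0],"gripper":1}]'
python3 -m inch '[{"travel":[0,0,-0.8],"dr":[0,0,0],"gripper":1},{"travel":[0,0,-1.6],"dr":[0,0,0],"gripper":1},{"travel":[0,0,-2.2],"dr":[0,0,0],"gripper":1},{"travel":[0,0,-2.2],"dr":[0,0,0],"gripper":1}]'
```

```text
time_s: 18.68
position: [0.6071, -0.2079, 0.1873]
orientation: [-2.238, -2.204, 0.001]
force: [0.3, -1.1, -1.5]
finger_gap: 0.0148
finger_force: 58.8
time_s: 19.3
position: [0.6043, -0.2094, 0.136]
orientation: [-2.24, -2.2, 0.002]
force: [0.5, -0.3, -1.4]
finger_gap: 0.0146
finger_force: 58.8
time_s: 19.55
position: [0.6057, -0.21, 0.1388]
orientation: [2.241, 2.201, 0.001]
force: [-0.1, 0.5, -1.4]
finger_gap: 0.0155
finger_force: 58.8
time_s: 20.05
position: [0.6051, -0.2096, 0.1156]
orientation: [-2.241, -2.201, 0.001]
force: [-0.6, 0.9, -1.4]
finger_gap: 0.015
finger_force: 58.8
```

```bash
python3 -m inch '[{"travel":[0,0,-0.8],"dr":[0,0,0],"gripper":1},{"travel":[0,0,-1.4],"dr":[0,0,0],"gripper":1},{"travel":[0,0,-1.6],"dr":[0,0,0],"gripper":1},{"travel":[0,0,-1.6],"dr":[0,0,0],"gripper":1}]'
python3 -m inch '[{"travel":[0,0,-0.1],"dr":[0,0,0],"gripper":1},{"travel":[0,0,-0.2],"dr":[0,0,0],"gripper":1},{"travel":[0,0,-0.2],"dr":[0,0,0],"gripper":1}]'
```

```text
time_s: 20.55
position: [0.6054, -0.2098, 0.1002]
orientation: [-2.241, -2.201, 0.0]
force: [-0.4, 0.6, -0.7]
finger_gap: 0.0146
finger_force: 58.8
time_s: 20.92
position: [0.6057, -0.2099, 0.099]
orientation: [2.241, 2.201, 0.001]
force: [-1.1, 0.2, 4.9]
finger_gap: 0.0149
finger_force: 59.4
```

Contact is at the floor height. I'll release it, rise and go back to tin B.

```bash
python3 -m inch '[{"travel":[0,0,0],"dr":[0,0,0],"gripper":4},{"travel":[0,0,0.05],"dr":[0,0,0],"gripper":5},{"travel":[0,0,0.05],"dr":[0,0,0],"gripper":5},{"travel":[0,0,0.05],"dr":[0,0,0],"gripper":5}]'
python3 -m inch '[{"travel":[0,0,1],"dr":[0,0,0],"gripper":5},{"travel":[0,0,3],"dr":[0,0,0],"gripper":5},{"travel":[0,0,8],"dr":[0,0,0],"gripper":5},{"travel":[0,0,12],"dr":[0,0,0],"gripper":5},{"travel":[0,0,12],"dr":[0,0,0],"gripper":5}]'
python3 - <<'E'
from h import *
m=env.camera_model("wrist");p,D=env.snapshot("wrist");W=cloud(m,D);s=env.get_state();print(s["position"],s["time_s"])
m2=env.camera_model("scene");q,E=env.snapshot("scene");V=cloud(m2,E)
for nm,w,d in(("wrist",W,D),("scene",V,E)):
  for x,y in((.4263,-.1647),(.6228,-.113),(.6054,-.2098)):
    for lo,hi in((.078,.0985),(.0985,.115)):
      k=(d>0)&(np.hypot(w[...,0]-x,w[...,1]-y)<.034)&(w[...,2]>lo)&(w[...,2]<hi)
      if k.sum()>20: print(nm,x,y,k.sum(),np.median(w[k],0).round(4))
cv2.imwrite("pics/s5.png",np.hstack([cv2.resize(p,(400,300)),cv2.resize(q[210:390,260:500],(400,300))])[...,::-1])
E
```

```text
time_s: 21.42
position: [0.6054, -0.2098, 0.0988]
orientation: [2.241, 2.202, -0.0]
force: [0.2, 0.1, -0.4]
finger_gap: 0.05
finger_force: 0.0
time_s: 22.05
position: [0.6069, -0.2109, 0.2239]
orientation: [2.237, 2.197, 0.006]
force: [0.3, -0.8, -0.1]
finger_gap: 0.0502
finger_force: 0.0
[ 0.60614987 -0.21031285  0.22155095] 22.1
wrist 0.4263 -0.1647 6834 [ 0.4301 -0.1643  0.0809]
wrist 0.6228 -0.113 8048 [ 0.6222 -0.1127  0.0907]
wrist 0.6228 -0.113 854 [ 0.6225 -0.114   0.1051]
wrist 0.6054 -0.2098 5967 [ 0.6057 -0.2065  0.0907]
wrist 0.6054 -0.2098 624 [ 0.6056 -0.2104  0.1051]
scene 0.4263 -0.1647 697 [ 0.4217 -0.1696  0.0823]
scene 0.6228 -0.113 514 [ 0.6154 -0.1182  0.092 ]
scene 0.6228 -0.113 51 [ 0.6197 -0.115   0.1065]
scene 0.6054 -0.2098 552 [ 0.5987 -0.2139  0.092 ]
scene 0.6054 -0.2098 58 [ 0.6016 -0.2133  0.1064]
```

View pics/s5.png

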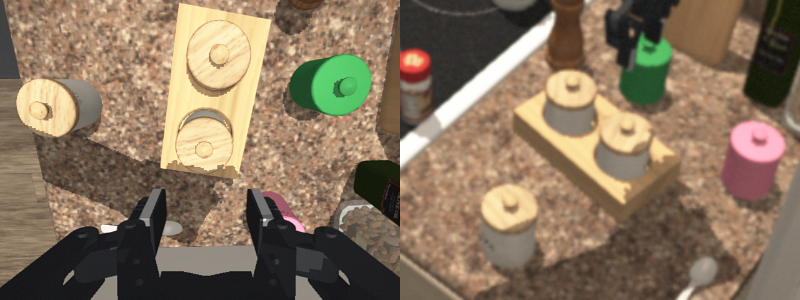

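Both light tins are seated upright in the wells (left picture at (219,55) and (204,148)), with lids exactly 10 mm higher than the one on the worktop. The heavy tin stands where I left it. Now to lift it.

```bash
python3 -m inch '[{"travel":[-4,1,0],"dr":[0,0,0],"gripper":5},{"travel":[-9,2.3,0],"dr":[0,0,0],"gripper":5},{"travel":[-13.5,3.4,0],"dr":[0,0,0],"gripper":5},{"travel":[-16.5,4.2,-2],"dr":[0,0,0],"gripper":5},{"travel":[-17.9,4.5,-6],"dr":[0,0,0],"gripper":5}]'
python3 -m inch '[{"travel":[0,0,-2],"dr":[0,0,0],"gripper":5},{"travel":[0,0,-4],"dr":[0,0,0],"gripper":5},{"travel":[0,0,-5.7],"dr":[0,0,0],"gripper":5},{"travel":[0,0,-7.05],"dr":[0,0,0],"gripper":5},{"travel":[0,0,-7.05],"dr":[0,0,0],"gripper":5}]'
python3 -m inch '[{"travel":[0,0,0],"dr":[0,0,0],"gripper":5},{"travel":[0,0,0],"dr":[0,0,0],"gripper":1},{"travel":[0,0,0],"dr":[0,0,0],"gripper":1},{"travel":[0,0,0],"dr":[0,0,0],"gripper":1},{"travel":[0,0,0],"dr":[0,0,0],"gripper":1}]'
```

```text
time_s: 22.78
position: [0.4258, -0.1638, 0.1586]
orientation: [2.24, 2.203, 0.006]
force: [0.9, 0.4, -0.9]
finger_gap: 0.05
finger_force: 0.0
time_s: 23.4
position: [0.4256, -0.1647, 0.0875]
orientation: [-2.24, -2.2, 0.003]
force: [-0.5, 0.5, -0.5]
finger_gap: 0.0498
finger_force: 0.0
time_s: 24.02
position: [0.4266, -0.1648, 0.089]
orientation: [2.241, 2.201, 0.001]
force: [-3.0, 0.1, 7.6]
finger_gap: 0.0147
finger_force: 58.5
```

```bash
python3 -m inch '[{"travel":[0,0,0.5],"dr":[0,0,0],"gripper":1},{"travel":[0,0,2],"dr":[0,0,0],"gripper":1},{"travel":[0,0,5],"dr":[0,0,0],"gripper":1},{"travel":[0,0,8.5],"dr":[0,0,0],"gripper":1},{"travel":[0,0,12],"dr":[0,0,0],"gripper":1}]'
python3 -m inch '[{"travel":[0,0,3.5],"dr":[0,0,0],"gripper":1},{"travel":[0,0,6],"dr":[0,0,0],"gripper":1},{"travel":[0,0,7.5],"dr":[0,0,0],"gripper":1},{"travel":[0,0,8],"dr":[0,0,0],"gripper":1},{"travel":[0,0,8],"dr":[0,0,0],"gripper":1}]'
python3 -m inch '[{"travel":[0,0,0],"dr":[0,0,0],"gripper":1},{"travel":[0,0,0],"dr":[0,0,0],"gripper":1},{"travel":[0,0,0],"dr":[0,0,0],"gripper":1},{"travel":[0,0,0],"dr":[0,0,0],"gripper":1},{"travel":[0,0,0],"dr":[0,0,0],"gripper":1}]'
python3 -m inch '[{"travel":[0,0,0],"dr":[0,0,0],"gripper":1},{"travel":[0,0,0],"dr":[0,0,0],"gripper":1},{"travel":[0,0,0],"dr":[0,0,0],"gripper":1},{"travel":[0,0,0],"dr":[0,0,0],"gripper":1},{"travel":[0,0,0],"dr":[0,0,0],"gripper":1}]'
python3 - <<'E'
from h import *
q,_=env.snapshot("scene");s=env.get_state();print(s["position"],s["force"],np.abs(s["qd"]).max())
cv2.imwrite("pics/s6.png",cv2.resize(q[100:400,150:550],(800,600))[...,::-1])
E
```

```text
time_s: 24.65
position: [0.4261, -0.1651, 0.2102]
orientation: [2.242, 2.2, 0.001]
force: [-0.1, 0.3, -5.3]
finger_gap: 0.015
finger_force: 59.0
time_s: 25.28
position: [0.4262, -0.1647, 0.2879]
orientation: [-2.241, -2.201, 0.001]
force: [0.3, 0.2, -5.0]
finger_gap: 0.015
finger_force: 59.0
time_s: 25.9
position: [0.4264, -0.1648, 0.2883]
orientation: [2.241, 2.202, -0.0]
force: [-0.4, -0.1, -4.7]
finger_gap: 0.015
finger_force: 59.0
time_s: 26.52
position: [0.4264, -0.1648, 0.2883]
orientation: [2.241, 2.201, 0.0]
force: [-0.0, -1.5, -4.5]
finger_gap: 0.0147
finger_force: 59.0
[ 0.42643213 -0.16472515  0.28835068] [-0.07184409  0.51534951 -4.91536108] 0.0010301094906392892
```

View pics/s6.png

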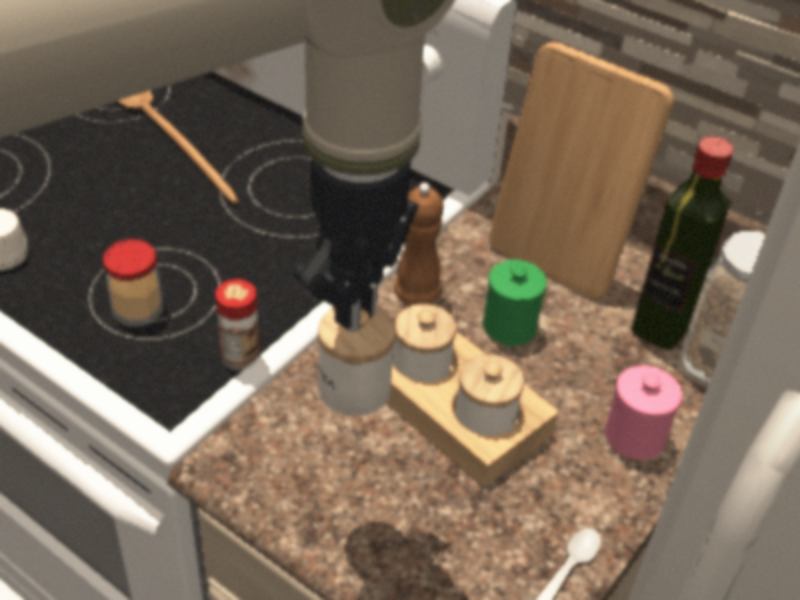

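The heavy tin hangs upright and still at (355,360), with its underside about 0.20 m up and its shadow clear below at (405,565). Both light tins sit in the holder and the other things are undisturbed, so I'll hand in.

```bash
python3 -c "
from workcell import env
print(env.finish_job())"
```

```text
the job is handed in; nothing more can be done
None
```

The job is handed in at about 27 s: both light tins (about 1.6 N each) stand fully down in the wells, and the heavy one (about 4.7 N) is held upright and still by its knob, its underside about 20 cm above the worktop.

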